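Turn the prep tote so that it stacks, and snap it home on the full one

TASK

Take the empty tote off the sloping stand and stack it gently on the tote with the lemon and the lime, which stands on the kitchen scale, turned end for end to it so that it stands on its feet above the fruit instead of dropping in. Press its two thumb pads down until all four feet are fully home and the spring catches on both sides have snapped over them; leave the full tote where it stands on the scale and everything round about undisturbed.

Things in the scene. Friction and masses are not known exactly. Their poses are not given: they have to be found in the camera images.
- tote_top_center (a point): Empty grey stack-and-nest tote, 0.3 to 0.45 kg, 175 long (x) x 144 wide (y). Point on its mid-line, 48 mm above its underside. Its own axes: z up out of the open top, +x to the 96 mm high back wall with the hand grip, -x to the 49 mm low pick front; side rims 82 mm high. It starts on the sloping stand, back wall uphill, its z leaning 35 deg to its -x side, low front towards the robot; it lifts off square to the deck.
- tote_top: The empty tote's underside (origin in its middle, axes as above). Its four feet are the square toes under the hollow ribs that stand out of both long walls at x = +54 and x = -18 mm: each 24 mm long (x), 3.5 mm high, from y = 47 out to 61 mm, with a groove above, in which a catch takes hold. Only the feet bear: the floor is 2.5 mm higher.
- tote_top_pad_l (a point): Top of the empty tote's left thumb pad: flat lug 30 mm long (x), 9 mm wide, on the side rim at x = -18, y = +66.5 mm, above the foot at x = -18; 84 mm above the underside. Pressed down with the shut fingertips, it drops about 8 mm: that side's catch gives way at 3 to 8 N and snaps over the foot. Over 12 N on one pad may tip the tote up on the other side.
- tote_top_pad_r (a point): The right thumb pad, the same at y = -66.5 mm. The tote's own catch tongues, at x = +18 mm, stand 3 mm above its rims: keep off them.
- tote_top_grip (a point): Middle of the empty tote's hand grip: upright rounded bar on top of the back wall, 12 mm thick (x), 112 long (y), 32 high (top 14 mm above this point); at x = +83, z = +34 mm from the centre point. The inner face of the wall below lies behind the bar's down to 20 mm below this point and slopes inward lower down (5 mm in at 40 mm). 40 mm free behind the bar. Axes as the tote.
- tote_full_center (a point): Full tote: a like loose tote standing level on the pan of a kitchen scale at any yaw, a lemon and a lime loose in it below its shoulders. Point and axes as on the empty tote. A tote set on end for end (its +x opposite to this +x) stands with its feet in the seats, its centre 71 mm straight above this point. Set on facing the same way it drops in (nests, or lands on the fruit).
- tote_full: The full tote's underside (origin in its middle). Flat shoulders 71 mm above it run inside both side rims, y = 53 to 63 mm. Seats for feet: on both sides at x = -54 and +18 mm, each 28 mm long between two round-topped ribs 5 mm high, so a foot has 2 mm play each way in x and in y; a foot on a rib stands 5 mm high. At x = +54 and -18 mm the shoulder is open: no support.
- tote_full_catch (a point): Midway between the full tote's two spring catches, at shoulder height: hooked tongues in both side rims over the seats at x = +18 mm. Their ramps meet the feet 8 mm above the shoulder and hold the tote up at that end (about 0.11 rad nose-up, the feet over x = -54 already seated): its weight does not open them, a press of 3 to 8 N on each side does. Home, they hook over the feet.
- stand_deck (a point): Middle of the deck of the fixed sloping stand of sheet steel: 176 x 150 mm, 70 mm above the table, rising at 35 deg from a 30 mm lip on the robot's side (which holds the tote's front end) to an edge 120 mm up; low guides along its sides, 13 mm above the deck. Axes: x level, from the lip side to the high side; z vertical.
- pan (a point): Middle of the top of the flat round steel pan, 200 mm across, of the fixed mechanical kitchen scale (round grey housing 160 mm wide, dial on its front) on which the full tote stands. 72 mm above the worktop as found; it is on a spring and sinks about 0.7 mm for each newton pressed on it, 14 mm at most, so where a pad comes home depends on how hard it is pressed.
- pepper_mill: Brown wooden pepper mill, 52 mm thick, 173 mm high, loose; origin under its middle.
- spice_b: Spice jar with a dark cap, 41 mm thick, 104 mm high, loose; origin under its middle.
- tape_roll: Roll of buff tape lying flat, 98 mm across, 25 mm high, loose; origin under its middle.
- cup_30: Plain white espresso cup with a gold handle, 79x60x74 mm, loose; origin under its middle.
- lemon_a: The lemon in the full tote, 72x57x58 mm; origin at its underside.
- lime_a: The lime in the full tote, 55x47x48 mm; origin at its underside.

How it is judged:
By the outcome, as a careful person would: the job done as asked, in the order asked, and still so for the second after the job is handed in, with the robot touching nothing.
It also fails if it takes over 72 s, if anything falls off the work surface, if the arm or the gripper's body presses on something with over 40 N, if the wrist force passes 120 N, or if a joint passes its speed limit or range.

ROBOT

A 6-joint arm with a two-finger parallel gripper is mounted at the origin on a cart in front of the work surface, level with it; the furniture and walls round the work are solid. World frame = base frame: x ahead of the robot, y to its left, z up, the work surface at z = 0. Lengths are in m, angles in rad, forces in N, time in s.
With the tool pointing down it reaches from about 0.25 to 0.8 m from the base axis. Payload 8.5 kg.
Tool frame: the origin (TCP) lies on the centre line of the jaws, within the pads' length; the fingertips stand 8 mm ahead of it and the grasp point (between the pads) lies 11 mm behind it; z points along the fingers, y is the line along which they close (so a half turn about z gives the same grasp; the last joint's range is limited). The gripper opens to 85 mm and grips with 20 to 120 N. Pads are 22 mm wide; open, the fingers measure 114 mm over their backs; the gripper's body (76 mm by 85 mm) begins 54 mm behind the grasp point. The pads swing forward as they close: fully open they stand 13 mm farther back than shut.
Start: joints at [1.343, 0.238, -0.013, 1.319, 0, 1.571], TCP at [0.119, 0.511, 0.239] pointing down, gripper open.
Joint ranges: [-2.66, 2.66], [-1.03, 1.9], [-1.14, 1.46], [-1.82, 2.27], [-1.45, 1.34], [-3.14, 3.14]. Speed limits (rad/s): [2.22, 2.22, 2.79, 3.14, 3.14, 3.14].

INTERFACE

Orientations are given as a unit quaternion [w, x, y, z].
In Python, from workcell import status, viewer, manip, finder gives the robot as it stands.
- The arm moves only by the shell command python3 -m handwheel 'ROWS' [FORCE]. ROWS is JSON, a list of rows, each a list of 3 entries, a list of its own where there are three numbers: the shift along the tool's x, y, z in mm, then the turn, a rotation vector about the tool's x, y, z in degrees, then the opening, from 0 (shut) to 1 (fully open). In form: [[[tx, ty, tz], [ax, ay, az], grip], ...]. A call has 1 to 12 rows; each row is the pose to reach, as a shift and turn from the pose commanded when the call began, along the tool's axes at that moment; what a row does not reach only later rows make up. A row lasts 1/12 s, in which the tool goes at most 41.7 mm and 7.16 degrees, less where a joint would pass 70% of its speed; a pose out of reach is approached as far as the arm can. A call with a gripper value outside its range is refused whole. The fingers move at their own pace and stop on an object; FORCE is the grip in N (left out, the last holds). Time passes only in rows, so rows that repeat a pose let the fingers close. It gives the time, the measured TCP pose, the force, the opening and the grip force at its end, in the units of the state.
- status.get_state(): the state, without advancing time (a new reading comes with each control period).
- viewer.read_camera(name): name is "side" or "top"; returns a dict with "pixels" (384x512x3 uint8, red, green, blue), "fx", "fy", "cx", "cy" (pixels), "k1" (the pictures are not rectified: a ray, as slopes to the right and down, at radius r is drawn at 1 + k1 r^2 times it, then the intrinsics apply), "origin" and "rotation" of the camera in the world. Camera axes: x right, y up, looking along -z (the intrinsics and any distortion apply to the point x, -y, -z); pixel columns grow to the right and rows downward; lengths in m; the calibration is good to about 2 mm. A picture is of the moment at which its call begins. There is no depth.
- manip.finish_job(): hands the job in; it is judged then, once.
Trained networks look in a picture, given as the dict that the camera call returned (one of the last four; its "shot" number tells which), for a name from the list of things; names that differ only in an ending like _2 or _b are one class to them, and where a whole thing is asked for, a point or a joint stands for the part that bears it (a point fixed in the world has none). Each returns a list of dicts, best first, with "p" (0 to 1); they miss things now and then, are a little off and sometimes report something else, mostly with a low value. They report only what shows in the picture. A call takes as long as a camera call.
- finder.recognise(query, picture): "point" ([x, y, z] in m, in the coordinates of the camera as it stood for that picture, good to about 4 mm: the middle of the surface that is visible of it).
- finder.landmark_of(query, picture): "point" ([x, y, z] in m, in the coordinates of the camera as it stood for that picture, good to about 4 mm: a listed point, or the origin of a listed thing).
The state is a dict: "time_s": time; "joints": joint angles; "qvel": joint speeds; "joint_efforts": joint torques, N m; "tcp_pos": TCP position; "tool_rot": TCP orientation; "force": force on the tool from outside, world axes, zero at the start; "ft_torque": the same for the moment, N m; "finger_gap": finger opening in m; "grasp_force": force on a finger pad.
Only numpy, scipy, OpenCV 4.12 (cv2) and the standard library are available. Lean on these libraries where they do the work, as an engineer would, in place of code of your own. Each camera call takes 0.05 s, during which the arm holds its last target. There are 200 camera calls.

## Working session

There is one attempt and no reset: what is moved stays moved. The work goes in short steps, Python scripts to look and compute and a shell command to move; the robot and the scene stay as the last step left them, time stands still between calls to the robot, and variables do not carry over. Pictures are saved under pics/ and viewed, at most 13 in all, crops included, and the job is handed in when it is done.

```bash
mkdir -p pics
cat > h.py <<'E'
import numpy as np, cv2
from workcell import status, viewer, manip, finder
from scipy.spatial.transform import Rotation as R
def shot(cam,name=None):
    p=viewer.read_camera(cam)
    if name: cv2.imwrite('pics/%s.png'%name,p['pixels'][:,:,::-1])
    return p
def rot(p):
    r=np.array(p['rotation']); return r if r.shape==(3,3) else R.from_quat(np.r_[r[1:],r[0]]).as_matrix()
def w(p,pt): return rot(p)@np.array(pt)+np.array(p['origin'])
def px(p,X):
    c=rot(p).T@(np.array(X)-np.array(p['origin'])); u,v=c[0]/-c[2],-c[1]/-c[2]
    s=1+p['k1']*(u*u+v*v); return np.array([p['fx']*u*s+p['cx'],p['fy']*v*s+p['cy']])
def find(q,p,n=1,f=None):
    return [(np.round(w(p,d['point'])*1000,1).tolist(),round(d['p'],2)) for d in (f or finder.landmark_of)(q,p)[:n]]
E
python3 - <<'E'
from h import *
s=status.get_state(); print(s)
for c in('top','side'):
    p=shot(c,c+'0'); print(c,p['origin'],p['rotation'],p['fx'],p['k1'])
    for q in 'tote_top_center tote_top tote_top_pad_l tote_top_pad_r tote_top_grip tote_full_center tote_full tote_full_catch stand_deck pan pepper_mill spice_b tape_roll cup_30 lemon_a lime_a'.split():
        print(q,find(q,p,2))
E
```

```text
{'time_s': 0.0, 'joints': array([ 1.34298871e+00,  2.38748974e-01, -1.42707150e-02,  1.31916448e+00,
       -1.13936948e-05,  1.57078825e+00]), 'qvel': array([-3.65410108e-05, -9.46868205e-04,  1.28052751e-03, -3.20763929e-04,
       -2.47066518e-03, -6.56970570e-04]), 'joint_efforts': array([ 1.29538559e-03, -5.38776433e+01,  3.46442199e+01,  1.82238448e-02,
        7.25560403e-05,  7.28732381e-07]), 'tcp_pos': array([0.11848049, 0.51104686, 0.23868787]), 'tool_rot': array([-7.32120787e-05,  1.13653622e-01,  9.93520192e-01, -6.90069632e-04]), 'force': array([0.80064323, 0.12147424, 0.32843941]), 'ft_torque': array([-0.01956183,  0.00175504,  0.00323018]), 'grasp_force': 0.0, 'finger_gap': 0.08554362499048342}
top [ 0.37662468 -0.01932343  1.33150006] [ 0.70955826  0.03972977 -0.03178481 -0.70280748] 348.0018271702117 -0.013214870259934706
tote_top_center [([443.4, 318.6, 102.4], 0.83)]
tote_top [([461.0, 339.4, 65.2], 0.94), ([335.8, -297.4, 1.2], 0.52)]
tote_top_pad_l [([473.8, 250.9, 122.2], 0.76), ([371.0, 327.9, 121.4], 0.67)]
tote_top_pad_r [([473.8, 250.9, 122.2], 0.76), ([371
[... 897 characters left out ...]
 331.3, 121.0], 0.97), ([573.8, -177.1, 76.9], 0.65)]
tote_top_pad_r [([369.6, 331.3, 121.0], 0.97), ([573.8, -177.1, 76.9], 0.65)]
tote_top_grip [([472.3, 359.8, 176.7], 0.88), ([362.7, 331.4, 121.1], 0.18)]
tote_full_center [([545.3, -179.6, 116.3], 0.8)]
tote_full [([543.5, -181.1, 71.9], 0.69)]
tote_full_catch [([558.2, -185.6, 145.6], 0.9), ([474.4, 249.6, 123.9], 0.55)]
stand_deck [([458.4, 349.1, 73.2], 0.93)]
pan []
pepper_mill [([438.4, -438.3, 0.2], 0.88)]
spice_b [([373.6, -428.7, -3.6], 0.8)]
tape_roll []
cup_30 [([663.8, 274.0, 0.3], 0.57), ([369.1, 329.8, 122.9], 0.53)]
lemon_a [([517.0, -177.1, 76.6], 0.68), ([443.9, 317.6, 102.5], 0.38)]
lime_a [([575.9, -178.4, 77.4], 0.51)]
```

View pics/top0.png

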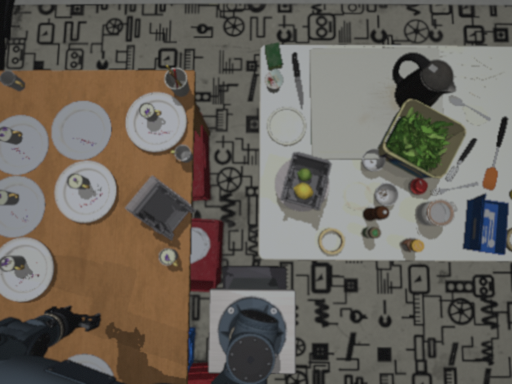

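View pics/side0.png

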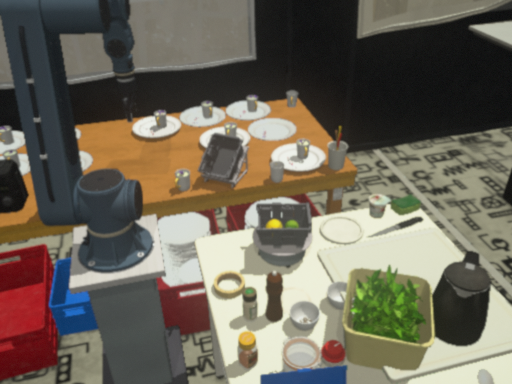

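The top view shows the empty tote on its stand at about (160,207) and the full tote on the scale at (305,180). The side view shows them at (223,158) and (285,235). Next I average the readings and overlay a model to get the full tote's yaw.

```bash
cat >> h.py <<'E'
def avg(qs,n=3,cams=('top','side'),tol=40):
    D={}
    for c in cams:
        for i in range(n):
            p=shot(c)
            for q in qs:
                r=find(q,p)
                if r and r[0][1]>.4: D.setdefault((q,c),[]).append(r[0][0])
    for k,v in D.items(): print(k,len(v),np.median(v,0).round(1),np.std(v,0).round(1))
    return D
def frame(c,yaw,pitch=0): return np.array(c,float),R.from_euler('zy',[yaw,pitch],degrees=True).as_matrix()
def overlay(p,c,yaw,name,pitch=0,s=6,hw=45,col=(0,255,0),img=None,ctr=None):
    c,M=frame(c,yaw,pitch); pr=lambda a: px(p,(c+M@(np.array(a)-[0,0,48]))/1000)
    u0=(px(p,c/1000) if ctr is None else ctr)-hw
    if img is None:
        x,y=u0.astype(int); img=cv2.resize(p['pixels'][y:y+2*hw,x:x+2*hw,::-1],None,fx=s,fy=s,interpolation=cv2.INTER_CUBIC)
    u0=u0.astype(int)
    segs=[[(-72,t*72,82),(87,t*72,82)] for t in(-1,1)]+[[(83,-56,96),(83,56,96)],[(-87,-60,49),(-87,60,49)]]+[[(18,t*66,82),(18,t*75,82)] for t in (-1,1)]
    for a,b in segs: cv2.line(img,*[tuple(((pr(q)-u0+.5)*s).astype(int).tolist()) for q in(a,b)],col,1)
    if name: cv2.imwrite('pics/%s.png'%name,img)
    return img
E
python3 - <<'E'
from h import *
avg('tote_top_center tote_top tote_top_grip tote_full_center tote_full tote_full_catch lemon_a lime_a'.split())
a=overlay(shot('top'),(545,-178.5,119),-24,None,s=7,hw=38); b=overlay(shot('side'),(545,-178.5,119),-24,None,s=7,hw=38)
cv2.imwrite('pics/ov1.png',np.vstack([a,b])[:, :] if 0 else np.hstack([cv2.resize(a,(400,400)),cv2.resize(b,(400,400))]))
E
```

```text
('tote_top_center', 'top') 3 [445.1 322.  101.6] [0.8 0.7 1.6]
('tote_top', 'top') 3 [460.3 336.8  65.8] [0.9 0.9 1. ]
('tote_top_grip', 'top') 3 [473.4 355.  179.5] [1.7 0.6 1.1]
('tote_full_center', 'top') 3 [ 542.9 -178.   117.8] [0.5 1.3 1.3]
('tote_full_catch', 'top') 3 [ 563.3 -182.8  142.7] [0.9 1.1 1.9]
('lemon_a', 'top') 3 [ 516.7 -175.7   75.9] [0.7 2.2 1.1]
('lime_a', 'top') 3 [ 573.1 -182.2   75.4] [1.1 0.7 0.4]
('tote_full', 'top') 2 [ 545.6 -178.8   68.6] [0.  1.  0.9]
('tote_top_center', 'side') 3 [445.8 318.7 102.1] [1.  0.9 0.1]
('tote_top', 'side') 3 [460.5 337.4  62.5] [0.3 0.3 0.5]
('tote_top_grip', 'side') 3 [474.9 356.5 174.3] [1.9 0.7 1.5]
('tote_full_center', 'side') 3 [ 543.4 -179.9  118.4] [0.8 1.4 0.3]
('tote_full', 'side') 2 [ 541.6 -178.6   70.7] [2.4 1.5 0.9]
('tote_full_catch', 'side') 3 [ 558.4 -187.   146.2] [2.1 2.  1.7]
('lemon_a', 'side') 3 [ 515.  -176.7   79.7] [ 21.3 253.3  47.3]
('lime_a', 'side') 3 [ 573.7 -178.7   77.4] [16.9  0.8  2.9]
```

View pics/ov1.png

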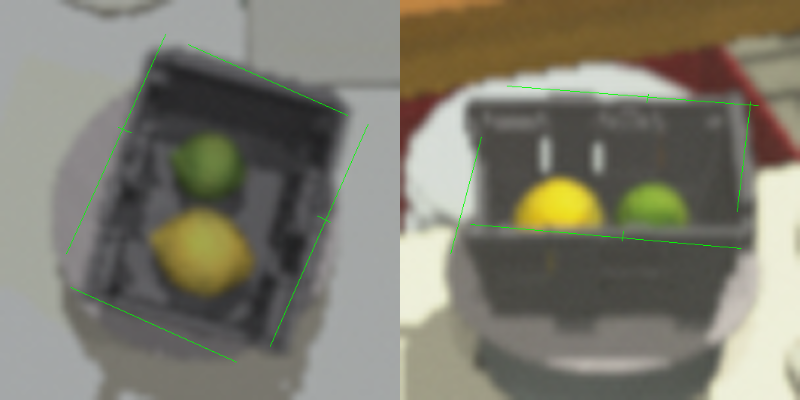

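```bash
python3 -m handwheel '[[[0,0,0],[0,0,7],0.55],[[0,0,-20],[0,0,14],0.55]]' 60; python3 -c "
from h import *
s=status.get_state();print(s['joints'],s['tcp_pos'])"
```

```text
time_s: 4.67
tcp_pos: [0.1182, 0.51, 0.2565]
tool_rot: [0.0, 0.236, 0.972, -0.003]
force: [0.5, 0.2, -0.4]
finger_gap: 0.064
grasp_force: 0.0
[1.34299719e+00 2.34602133e-01 2.57579715e-02 1.36729904e+00
 2.84026033e-05 1.82031379e+00] [0.11821389 0.5099692  0.25653936]
```

The overlay shows that the full tote's yaw is nearer -16° than -24°: its back wall runs (165,47)→(350,100), flatter than the green line. The fit can wait. First the pre-grasp pose.

```bash
cat >> h.py <<'E'
def cur():
    s=status.get_state(); q=s['tool_rot']; return np.array(s['tcp_pos'])*1000,R.from_quat(np.r_[q[1:],q[0]])
def toolR(yaw,pitch): # tote attitude -> tool attitude
    M=R.from_euler('zy',[yaw,pitch],degrees=True).as_matrix(); return R.from_matrix(np.c_[M[:,1],M[:,0],-M[:,2]])
def row(P,Rt):
    p,r=cur(); print('shift',r.inv().apply(np.array(P)-p).round(1),'turn',np.degrees((r.inv()*Rt).as_rotvec()).round(2),'time',status.get_state()['time_s'])
E
python3 - <<'E'
from h import *
Rt=toolR(53,-35); M=Rt.as_matrix(); print(M.round(3)); g=np.array([474.5,357,177])
print(g-70*M[:,2]); row(g-70*M[:,2],Rt)
# refit full tote
c0=(543.5,-179,119)
a=overlay(shot('top'),c0,-16,None,s=7,hw=38); b=overlay(shot('side'),c0,-16,None,s=7,hw=38)
cv2.imwrite('pics/ov2.png',np.hstack([cv2.resize(a,(400,400)),cv2.resize(b,(400,400))]))
E
```

```text
[[-0.654  0.493  0.574]
 [ 0.602  0.799 -0.   ]
 [-0.458  0.345 -0.819]]
[434.34964946 357.         234.3406431 ]
shift [-351.     9.5   22.6] turn [-18.94 -29.57   9.44] time 4.6667
```

View pics/ov2.png

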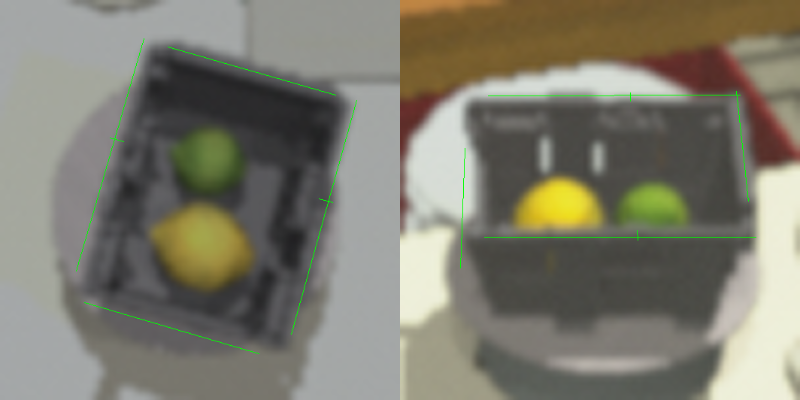

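The new fit (-16°) matches the orientation. I still have to fix the Euler convention in the helper: it should be intrinsic.

```bash
sed -i "s/from_euler('zy'/from_euler('ZY'/" h.py
python3 - <<'E'
from h import *
Rt=toolR(53,-35); M=Rt.as_matrix(); print(M.round(3)); g=np.array([474.5,357,177])
print(g-70*M[:,2]); row(g-70*M[:,2],Rt)
E
```

```text
[[-0.799  0.493  0.345]
 [ 0.602  0.654  0.458]
 [ 0.     0.574 -0.819]]
[450.33691586 324.93450431 234.3406431 ]
shift [-380.6  -14.8   26.6] turn [-34.75  -3.03   9.42] time 4.7667
```

```bash
python3 -m handwheel '[[[-40,-2,0],[-7,-0.6,1.8],0.55],[[-80,-3,0],[-14,-1.2,3.6],0.55],[[-120,-5,2],[-21,-1.8,5.4],0.55],[[-160,-6,4],[-28,-2.4,7.2],0.55],[[-200,-8,6],[-34.8,-3,9.4],0.55],[[-240,-9,8],[-34.8,-3,9.4],0.55],[[-280,-11,12],[-34.8,-3,9.4],0.55],[[-320,-12,18],[-34.8,-3,9.4],0.55],[[-350,-14,23],[-34.8,-3,9.4],0.55],[[-380,-15,26.5],[-34.8,-3,9.4],0.55],[[-380.6,-15,26.6],[-34.8,-3,9.4],0.55],[[-380.6,-15,26.6],[-34.8,-3,9.4],0.55]]' 60
python3 - <<'E'
from h import *
print(status.get_state()['joints'])
D=avg(['tote_top_grip','tote_top_center'],n=2)
Rt=toolR(53,-35);g=np.array([474.5,357,177]); row(g-70*Rt.as_matrix()[:,2],Rt)
a=shot('top');b=shot('side')
u=[px(q,g/1000).astype(int) for q in(a,b)]
cv2.imwrite('pics/pre.png',np.hstack([cv2.resize(q['pixels'][v[1]-35:v[1]+35,v[0]-35:v[0]+35,::-1],(400,400),interpolation=cv2.INTER_CUBIC) for q,v in zip((a,b),u)]))
E
```

```text
time_s: 5.77
tcp_pos: [0.4518, 0.3236, 0.2319]
tool_rot: [0.095, 0.301, 0.905, 0.284]
force: [0.0, -0.4, 0.4]
finger_gap: 0.0473
grasp_force: 0.0
[ 0.49231646 -0.06257686 -0.57336588  0.49685255  0.24202498  1.20506193]
('tote_top_grip', 'top') 2 [472.1 355.6 182. ] [1.6 0.8 0.5]
('tote_top_center', 'top') 2 [442.6 320.4 100.4] [0.7 0.5 0.1]
('tote_top_grip', 'side') 2 [473.2 357.2 175.9] [2.7 0.7 1.7]
('tote_top_center', 'side') 2 [446.2 318.2  99.4] [1.  0.3 0.6]
shift [-0.1  0.6 -1.4] turn [-0.1  -0.11  0.26] time 6.3667
```

View pics/pre.png

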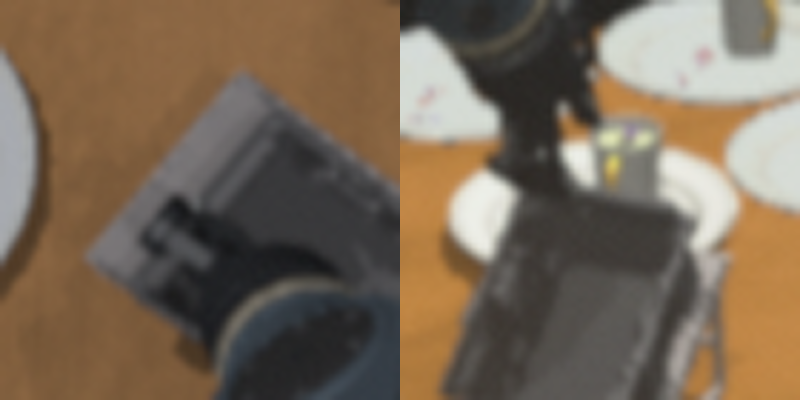

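In the crops the fingers are at (175,235) in the top view and (525,180) in the side view, and the bar is near the middle. I'll overlay the projected finger axis and bar to check that they line up.

Run:
```python
from h import *
g=np.array([474.5,357,177]); M=toolR(53,-35).as_matrix(); P,r=cur(); T=r.as_matrix()
out=[]
for c in('top','side'):
    p=shot(c); v=px(p,g/1000).astype(int)-40; s=10
    im=cv2.resize(p['pixels'][v[1]:v[1]+80,v[0]:v[0]+80,::-1],None,fx=s,fy=s,interpolation=cv2.INTER_CUBIC)
    f=lambda X: tuple(((px(p,X/1000)-v+.5)*s).astype(int).tolist())
    yt,xt,zt=M[:,0],M[:,1],-M[:,2]
    for a,b in [((-56,-6),(56,-6)),((-56,6),(56,6)),((-56,-6),(-56,6)),((56,-6),(56,6))]:
        cv2.line(im,f(g+14*zt+a[0]*yt+a[1]*xt),f(g+14*zt+b[0]*yt+b[1]*xt),(0,255,0),1)
    cv2.line(im,f(P-65*T[:,2]),f(P+8*T[:,2]),(0,0,255),1)
    cv2.line(im,f(P-24*T[:,1]),f(P+24*T[:,1]),(255,255,0),1)
    cv2.line(im,f(P+8*T[:,2]),f(P+60*T[:,2]),(0,255,255),1)
    out.append(cv2.resize(im,(400,400),interpolation=cv2.INTER_AREA))
cv2.imwrite('pics/pre2.png',np.hstack(out))
```

```text
(no output)
```

View pics/pre2.png

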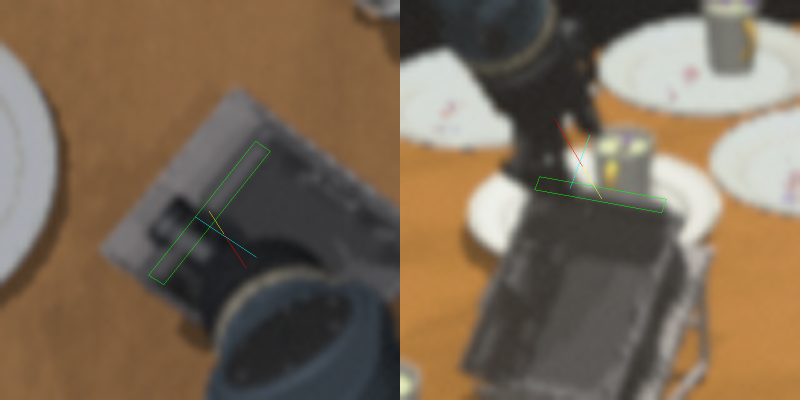

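The bar overlay fits in both views, and the approach line (yellow) meets its middle. I'm advancing now, 79.6 mm of travel, then closing the fingers.

```bash
python3 -m handwheel '[[[0,1,20],[0,0,0],0.5],[[0,1,40],[0,0,0],0.5],[[0,1,55],[0,0,0],0.5],[[0,1,70],[0,0,0],0.5],[[0,1,79],[0,0,0],0.5],[[0,1,79],[0,0,0],0.5],[[0,1,79],[0,0,0],0.5]]' 60
python3 -m handwheel '[[[0,0,0],[0,0,0],0.4],[[0,0,0],[0,0,0],0.3],[[0,0,0],[0,0,0],0.2],[[0,0,0],[0,0,0],0.1],[[0,0,0],[0,0,0],0.05],[[0,0,0],[0,0,0],0.05],[[0,0,0],[0,0,0],0.05],[[0,0,0],[0,0,0],0.05]]' 70
```

```text
time_s: 7.15
tcp_pos: [0.4781, 0.3617, 0.1681]
tool_rot: [0.095, 0.301, 0.906, 0.284]
force: [0.6, 0.5, -0.5]
finger_gap: 0.0424
grasp_force: 0.0
time_s: 7.82
tcp_pos: [0.4779, 0.3613, 0.169]
tool_rot: [0.095, 0.301, 0.905, 0.284]
force: [-5.8, -5.8, 6.2]
finger_gap: 0.0109
grasp_force: 67.9
```

```bash
python3 -m handwheel '[[[0,0,-8],[0,0,0],0.05],[[0,0,-20],[0,0,0],0.05],[[0,0,-35],[0,0,0],0.05],[[0,0,-50],[0,0,0],0.05],[[0,0,-70],[0,0,0],0.05],[[0,0,-95],[0,0,0],0.05],[[0,0,-120],[0,0,0],0.05],[[0,0,-140],[0,0,0],0.05],[[0,0,-140],[0,0,0],0.05]]' 90
python3 - <<'E'
from h import *
print(status.get_state()['joints'])
D=avg(['tote_top_grip','tote_top_center','tote_top'],n=2)
P,r=cur(); T=r.as_matrix(); print('expected grip',P-11*T[:,2],'center',P-11*T[:,2]-83*T[:,1]+34*T[:,2])
# target hover: full centre (544,-181,119) yaw -16, tote yaw 164, 60 mm up
c=np.array([544,-181,119.]); Rt=toolR(164,0); M=Rt.as_matrix()
tcp=c+[0,0,71+60]+83*M[:,1]-34*M[:,2]+11*M[:,2]; print(tcp); row(tcp,Rt)
row([420,280,330],toolR(53,0))
E
```

```text
time_s: 8.57
tcp_pos: [0.4301, 0.2968, 0.2872]
tool_rot: [0.097, 0.301, 0.905, 0.286]
force: [1.5, 0.4, -3.7]
finger_gap: 0.0107
grasp_force: 88.0
[ 0.45474176 -0.1607605  -0.50708097  0.66425309  0.26320729  1.17228274]
('tote_top_grip', 'top') 2 [422.5 293.1 296. ] [1.9 0.6 3.6]
('tote_top_center', 'top') 2 [397.8 258.  215.5] [0.9 0.5 2.9]
('tote_top', 'top') 2 [415.7 272.4 181.9] [0.2 1.8 3.2]
('tote_top_grip', 'side') 2 [426.  294.8 291.6] [0.3 0.2 1.9]
('tote_top_center', 'side') 2 [398.  253.4 217. ] [0.3 0.1 0. ]
('tote_top', 'side') 2 [413.2 273.6 176. ] [0.2 0.8 0. ]
expected grip [426.47567787 292.67633705 292.21960963] center [397.39600506 253.66846438 216.86870719]
[ 464.21527924 -158.12209947  273.        ]
shift [-300.  -288.9 -188.6] turn [  23.13   33.58 -106.83] time 9.3667
shift [ -2.4  10.1 -50. ] turn [ 3.487e+01 -3.000e-02  2.400e-01] time 9.3667
```

The tote sits in the hand as expected. I level it and raise it, then swing across.

```bash
python3 -m handwheel '[[[0,2,-10],[7,0,0],0.05],[[-1,4,-20],[14,0,0],0.05],[[-1,6,-30],[21,0,0],0.05],[[-2,8,-40],[28,0,0],0.05],[[-2,10,-50],[34.9,0,0.2],0.05],[[-2,10,-50],[34.9,0,0.2],0.05]]' 90
python3 - <<'E'
from h import *
c=np.array([544,-181,119.]); Rt=toolR(164,0); M=Rt.as_matrix()
tcp=c+[0,0,71+60]+83*M[:,1]-34*M[:,2]+11*M[:,2]; print(tcp); row(tcp,Rt); print(status.get_state()['joints'],cur())
E
```

```text
time_s: 9.87
tcp_pos: [0.4215, 0.2822, 0.3294]
tool_rot: [-0.002, 0.316, 0.949, -0.004]
force: [0.7, 0.3, -5.2]
finger_gap: 0.0113
grasp_force: 88.3
[ 464.21527924 -158.12209947  273.        ]
shift [-298.6 -326.    58.8] turn [  -0.26   -0.55 -110.89] time 9.8667
[ 0.59085304  0.20097887  0.16560429  1.5442929  -0.00158424  1.23475803] (array([421.49253537, 282.16373652, 329.36799851]), Rotation.from_matrix(array([[-0.79975719,  0.60028859, -0.00648456],
                            [ 0.60032191,  0.79973399, -0.00625744],
                            [ 0.00142965, -0.00889725, -0.9999594 ]])))
```

```bash
python3 -m handwheel '[[[-15,-16,0],[0,0,-5],0.05],[[-35,-38,0],[0,0,-12],0.05],[[-55,-60,0],[0,0,-19],0.05],[[-75,-82,0],[0,0,-26],0.05],[[-95,-104,0],[0,0,-33],0.05],[[-115,-126,0],[0,0,-40],0.05],[[-135,-148,0],[0,0,-47],0.05],[[-155,-170,0],[0,0,-54],0.05],[[-175,-191,0],[0,0,-61],0.05],[[-195,-213,0],[0,0,-68],0.05],[[-210,-229,0],[0,0,-73],0.05],[[-220,-240,0],[0,0,-77],0.05]]' 90
python3 - <<'E'
from h import *
c=np.array([544,-181,119.]); Rt=toolR(164,0); M=Rt.as_matrix()
tcp=c+[0,0,71+60]+83*M[:,1]-34*M[:,2]+11*M[:,2]; print(tcp); row(tcp,Rt); print(status.get_state()['joints'])
E
```

```text
time_s: 10.87
tcp_pos: [0.4513, -0.046, 0.3298]
tool_rot: [0.002, -0.344, 0.939, -0.001]
force: [0.7, -0.0, -2.8]
finger_gap: 0.0106
grasp_force: 88.6
[ 464.21527924 -158.12209947  273.        ]
shift [ 62.9 -93.7  56.8] turn [ -0.2    0.16 -33.71] time 10.8667
[-1.02107738e-01  9.58815589e-02  3.91213318e-02  1.50969225e+00
  9.19439742e-04 -8.05242717e-01]
```

```bash
python3 -m handwheel '[[[10,-16,0],[0,0,-6],0.05],[[22,-33,0],[0,0,-12],0.05],[[34,-51,5],[0,0,-19],0.05],[[46,-69,15],[0,0,-26],0.05],[[56,-83,25],[0,0,-31],0.05],[[63,-93,38],[0,0,-33.7],0.05],[[63,-93.7,50],[-0.2,0,-33.7],0.05],[[63,-93.7,56.5],[-0.2,0.1,-33.7],0.05],[[63,-93.7,56.5],[-0.2,0.1,-33.7],0.05],[[63,-93.7,56.5],[-0.2,0.1,-33.7],0.05]]' 90
python3 - <<'E'
from h import *
D=avg('tote_top_grip tote_top_center tote_top tote_full_center tote_full tote_full_catch'.split(),n=3)
P,r=cur(); T=r.as_matrix(); g=P-11*T[:,2]; print('expected grip',g,'center',g-83*T[:,1]+34*T[:,2],T[:,1])
c=g-83*T[:,1]+34*T[:,2]; f=(544,-181,119)
o=[]
for q in('top','side'):
    p=shot(q); k=px(p,(c+[0,0,-50])/1000); im=overlay(p,c,164,None,s=7,hw=45,ctr=k,col=(0,0,255)); overlay(p,f,-16,None,s=7,hw=45,ctr=k,img=im); o.append(cv2.resize(im,(400,400),interpolation=cv2.INTER_AREA))
cv2.imwrite('pics/hov.png',np.hstack(o))
E
```

```text
time_s: 11.7
tcp_pos: [0.463, -0.1558, 0.2737]
tool_rot: [-0.001, -0.6, 0.8, 0.001]
force: [-0.5, -0.4, -2.6]
finger_gap: 0.0107
grasp_force: 88.5
('tote_top_grip', 'top') 3 [ 460.6 -153.5  288.9] [1.6 1.8 0.7]
('tote_top_center', 'top') 3 [ 541.6 -173.7  248.2] [1.7 1.6 0.6]
('tote_top', 'top') 3 [ 545.7 -178.1  206.1] [1.2 1.2 0.9]
('tote_full', 'top') 1 [ 460.6 -153.7  287.5] [0. 0. 0.]
('tote_full_catch', 'top') 1 [ 371.6 -427.5   -3.2] [0. 0. 0.]
('tote_full_center', 'top') 1 [ 543.3 -169.3  248.3] [0. 0. 0.]
('tote_top_grip', 'side') 3 [ 463.4 -149.5  285.9] [0.8 0.7 1.1]
('tote_top_center', 'side') 3 [ 544.8 -174.2  250.9] [1.1 1.2 1.1]
('tote_top', 'side') 3 [ 542.2 -179.4  201.2] [0.9 0.8 0.9]
('tote_full_center', 'side') 3 [ 544.7 -181.3  118.6] [1.5 1.  0.9]
('tote_full', 'side') 3 [ 541.9 -178.7   73.2] [1.6 0.9 0.9]
('tote_full_catch', 'side') 3 [ 559.4 -187.   145.9] [2.4 0.5 1.6]
expected grip [ 463.24026152 -156.1789627   284.568401  ] center [ 542.77921156 -179.40415165  250.22970526] [-0.96000462  0.27995437  0.00408424]
```

View pics/hov.png

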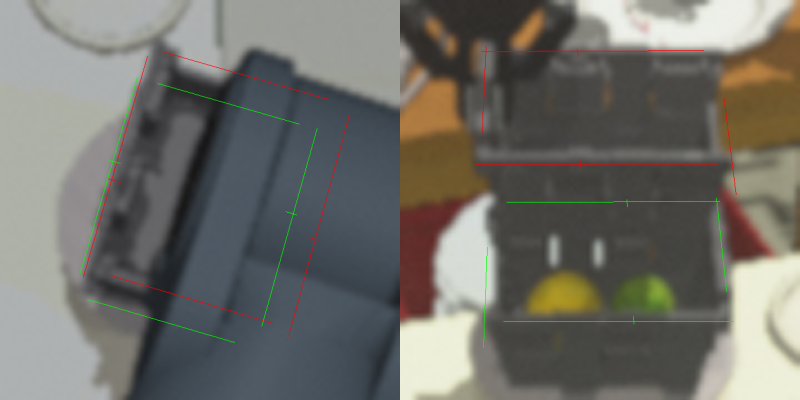

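The hover view shows the held tote squarely above the full one; in the side view the near rims are at about y=157 and y=315. The overlay bias looks the same for both totes, so I'll measure the rim edges of each against the model to get the offset between them.

```bash
cat > e.py <<'E'
from h import *
def edge(p,img,c,yaw,A,B,n,name,rng=18):
    c,M=frame(c,yaw); g=cv2.GaussianBlur(cv2.cvtColor(img,cv2.COLOR_BGR2GRAY),(0,0),.6).astype(np.float32)
    d=np.arange(-rng,rng+.1,1.); t=np.linspace(0,1,25)
    X=np.array([[c+M@(np.array(A)*(1-a)+np.array(B)*a+np.array(n)*e-[0,0,48]) for e in d] for a in t])
    U=np.array([[px(p,x/1000) for x in r] for r in X]).astype(np.float32)
    f=cv2.remap(g,U[...,0],U[...,1],cv2.INTER_CUBIC); pr=np.median(f,0)
    h=len(t)//2
    print(name,'| grad',' '.join('%d:%d'%(d[i],pr[i+1]-pr[i-1]) for i in range(1,len(d)-1) if abs(pr[i+1]-pr[i-1])>9))
def tilt(p,img,c,yaw,A,B,n,name):
    m=(np.array(A)+B)/2; edge(p,img,c,yaw,A,m,n,name+' 1st'); edge(p,img,c,yaw,m,B,n,name+' 2nd')
E
python3 - <<'E'
from e import *
P,r=cur(); T=r.as_matrix(); g=P-11*T[:,2]; c=g-83*T[:,1]+34*T[:,2]; yh=np.degrees(np.arctan2(T[1,1],T[0,1])); print(c,yh)
f=(544,-181,119)
for cam in('top','side'):
    p=shot(cam,cam+'_hov'); i0=cv2.imread('pics/%s0.png'%cam); i1=p['pixels'][:,:,::-1].copy()
    for s in(1,-1):
        tilt(p,i0,f,-16,(-60,s*72,82),(75,s*72,82),(0,s,0),cam+' full y%+d'%s)
        tilt(p,i1,c,yh,(-60,s*72,82),(75,s*72,82),(0,s,0),cam+' held y%+d'%s)
    for nm,im,cc,yy in(('full',i0,f,-16),('held',i1,c,yh)):
        tilt(p,im,cc,yy,(-87.5,-50,49),(-87.5,50,49),(-1,0,0),cam+nm+' front')
        tilt(p,im,cc,yy,(89,-50,96),(89,50,96),(1,0,0),cam+nm+' back')
E
```

```text
[ 542.76346923 -179.37791174  250.23618683] 163.74420169945554
top full y+1 1st | grad -6:9 -5:9 -4:9 -3:10 -2:9 -1:9 0:10
top full y+1 2nd | grad -7:10 -6:12 -5:12 -4:12 -3:12 -2:10 -1:11 0:9
top held y+1 1st | grad 
top held y+1 2nd | grad 
top full y-1 1st | grad 1:10 2:11 3:12 4:12 5:9
top full y-1 2nd | grad -11:9 -9:11 -8:14 -7:17 -6:19 -5:19 -4:18 -3:16 -2:16 -1:13 0:11 1:9
top held y-1 1st | grad -17:10 -3:9 -2:9 -1:10 0:13 1:15 2:15 3:13 4:9 5:11 6:10
top held y-1 2nd | grad -6:9 -5:9 -4:10 -1:12 0:14 1:14 2:13 3:10 4:9
topfull front 1st | grad 
topfull front 2nd | grad 
topfull back 1st | grad -14:9 -13:11 -12:12 -11:12 -10:11 -9:9 -8:10 -7:10 -6:9 -5:9 -4:12 -3:13 -2:12 -1:13 0:12
topfull back 2nd | grad -15:10 -14:11 -13:12 -12:12 -11:11 -10:10 -9:9 -7:9 -6:11 -5:12 -4:13 -3:16 -2:17 -1:15 0:13 1:13 2:10
topheld front 1st | grad -15:10 -14:10 -13:13 -12:19 -11:20 -10:19 -9:22 -8:24 -7:19 -6:13 -5:12 -4:11 -3:11 -2:10
topheld front 2nd | grad 15:10 16:14 17:15
topheld back 1st | grad -13:9 -2:-10 -1:-11 0:-10 6:10 7:10 8:10 9:9
topheld back 2nd | grad 
side full y+1 1st | 
[... 583 characters left out ...]
 1:15 2:16 3:14 4:15 5:15 6:12 7:15 8:15 9:12 10:15 11:16 12:15
sidefull front 2nd | grad -15:10 -14:15 -13:15 -12:15 -11:22 -10:22 -9:19 -8:24 -7:27 -6:21 -5:19 -4:19 -3:12
sidefull back 1st | grad -14:11 -13:12 -12:14 -11:14 -10:12 -9:9 -1:9 0:12 1:14 2:16 3:14 4:12 5:12 6:9
sidefull back 2nd | grad -13:9 -12:9 -11:10 -5:-9 -4:-14 -3:-16 -2:-15 -1:-12 0:-9 12:13 13:14 14:14 15:18 16:18 17:9
sideheld front 1st | grad -15:10 -14:11 -13:11 -12:9
sideheld front 2nd | grad -10:9 -9:15 -8:16 -7:14 0:9 1:11 2:10
sideheld back 1st | grad -16:9 -15:11 -14:13 -13:16 -12:15 -11:15 -10:14 -1:-11 0:-11 1:-11 2:-10 3:-10 4:-11 5:-11 6:-9
sideheld back 2nd | grad 10:12 11:15 12:18 13:18 14:13 15:11 16:10
```

Compared with the full tote, the held one is roughly 4.5 mm too far along the full tote's +y and 1.8 mm too far towards the robot. I correct for that, go lower, and look again from nearby.

```bash
python3 -m handwheel '[[[1,0,10],[0,0,0.2],0.05],[[3,-1,22],[0,0,0.3],0.05],[[4.5,-1.8,34],[0,0,0.3],0.05],[[4.5,-1.8,40],[0,0,0.3],0.05],[[4.5,-1.8,40],[0,0,0.3],0.05],[[4.5,-1.8,40],[0,0,0.3],0.05]]' 90
python3 - <<'E'
from h import *
P,r=cur(); T=r.as_matrix(); g=P-11*T[:,2]; c=g-83*T[:,1]+34*T[:,2]; yh=np.degrees(np.arctan2(T[1,1],T[0,1])); print(c,yh)
avg('tote_top_grip tote_top_center tote_top tote_full_center tote_full tote_full_catch tote_top_pad_l'.split(),n=2)
o=[]
for q,hw,s,dz in(('top',28,14,0),('side',36,11,-25)):
    p=shot(q,q+'_h2'); k=px(p,(c+[0,25 if q=='top' else 0,dz])/1000); x,y=(k-hw).astype(int)
    o.append(cv2.resize(p['pixels'][y:y+2*hw,x:x+2*hw,::-1],(400,600) if 0 else (400,400),interpolation=cv2.INTER_CUBIC))
cv2.imwrite('pics/h2.png',cv2.convertScaleAbs(np.hstack(o),alpha=1.8))
E
```

```text
time_s: 14.5
tcp_pos: [0.4633, -0.1609, 0.2333]
tool_rot: [-0.002, -0.598, 0.802, 0.002]
force: [-0.2, -0.4, -3.3]
finger_gap: 0.0109
grasp_force: 88.5
[ 542.69947768 -184.50388123  209.88438942] 163.4391888875141
('tote_top_grip', 'top') 2 [ 461.8 -157.2  248.4] [0.6 1.3 0.2]
('tote_top_center', 'top') 2 [ 544.6 -178.1  210.2] [0.1 0.1 0.6]
('tote_top', 'top') 2 [504.8  79.8 117.8] [ 39.9 262.3  49.4]
('tote_full_center', 'top') 1 [ 373.4 -429.1   -4.6] [0. 0. 0.]
('tote_top_pad_l', 'top') 2 [ 583.2 -125.7  249. ] [0.4 0.8 1.1]
('tote_full_catch', 'top') 1 [464.9 343.2  66.2] [0. 0. 0.]
('tote_top_grip', 'side') 2 [562.3  58.6 123.6] [ 99.7 213.2 121.6]
('tote_top_center', 'side') 2 [ 547.4 -180.   208.8] [1.1 0.4 0.4]
('tote_top', 'side') 2 [ 544.3 -183.4  160.9] [0.7 0.  0.1]
('tote_full_center', 'side') 2 [ 545.4 -179.7  119.7] [1.2 0.3 1.3]
('tote_full', 'side') 2 [ 541.  -179.4   71.9] [0.6 0.4 0.4]
('tote_top_pad_l', 'side') 2 [ 558.5 -187.9  249.6] [21.  63.5  2.9]
('tote_full_catch', 'side') 1 [ 556.4 -186.5  144.7] [0. 0. 0.]
```

View pics/h2.png

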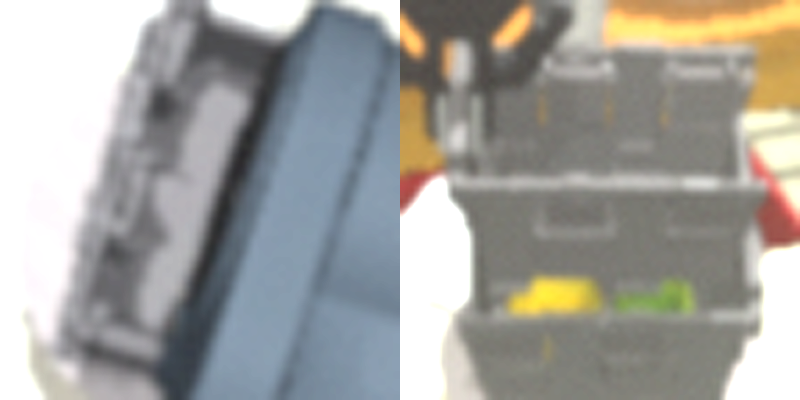

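In the side view the held tote's near rim spans about x 450–765 at y=185, and the full tote's spans 455–765 at y=315, so they agree in x. The grip is at the left, which is the end-for-end orientation I want. Next a sub-pixel row comparison for y.

Run:
```python
from h import *
P,r=cur(); T=r.as_matrix(); g=P-11*T[:,2]; c=g-83*T[:,1]+34*T[:,2]
p=shot('side'); G=cv2.cvtColor(p['pixels'],cv2.COLOR_RGB2GRAY).astype(float)
f=np.array([544,-181,120.])
for nm,cc,yaw,s in(('held',c,163.4,1),('full',f,-16.5,-1)):
    c0,M=frame(cc,yaw); res=[]
    for a in np.linspace(-60,60,9):
        u=px(p,(c0+M@np.array([a,s*70,34]))/1000); v=px(p,(c0+M@np.array([a,s*70,34])+M@np.array([0,s*10,0]))/1000); rows=np.arange(int(u[1])-5,int(u[1])+7)
        col=[np.mean(G[q,int(round(u[0]))-1:int(round(u[0]))+2]) for q in rows]
        i=int(np.argmax(col[2:-2]))+2; y=np.array(col[i-1:i+2]); o=.5*(y[0]-y[2])/(y[0]-2*y[1]+y[2]+1e-9)
        res.append((round(a if s<0 else -a),round(rows[i]+o-u[1],2)))
    print(nm,res,'px per 10mm out',v-u)
    # ends of near rim: columns profile at rim row
    m=px(p,(c0+M@np.array([0,s*70,34]))/1000)
    L=px(p,(c0+M@np.array([-85*(-s),s*70,34]))/1000);Rr=px(p,(c0+M@np.array([85*(-s),s*70,34]))/1000)
    for e in(L,Rr):
        k=int(e[1]); x=int(e[0]); print(' end pred',e.round(1)); print(G[k-2:k+3,x-7:x+8].mean(0).astype(int), 'from col',x-7)
```

```text
held [(60, np.float64(-1.61)), (45, np.float64(-1.77)), (30, np.float64(-1.92)), (15, np.float64(-2.02)), (0, np.float64(-1.86)), (-15, np.float64(-2.23)), (-30, np.float64(-1.69)), (-45, np.float64(-1.73)), (-60, np.float64(-1.58))] px per 10mm out [-0.07035273  1.96398226]
 end pred [254.8 206. ]
[ 64  81 112 150 181 198 192 144 100  86  82  79  79  79  80] from col 247
 end pred [312.  206.3]
[ 80  81  86  88  83  82  82  77  82 100 122 140 148 147 138] from col 305
full [(-60, np.float64(-1.14)), (-45, np.float64(-2.81)), (-30, np.float64(-3.97)), (-15, np.float64(-4.07)), (0, np.float64(-1.05)), (15, np.float64(-1.5)), (30, np.float64(-1.19)), (45, np.float64(-2.88)), (60, np.float64(-0.93))] px per 10mm out [0.15298671 2.02817739]
 end pred [255.5 229.1]
[203 209 213 212 205 184 151 129 109  92  83  78  73  72  76] from col 248
 end pred [310.6 229.4]
[ 85  85  85  86  87  93  97 106 152 216 232 235 235 235 234] from col 303
```

The row check puts y within about 1 mm. I pitch the tote nose-up by 6.3°, pivoting on the rear feet, and come down to about 8 mm, then feel for contact.

```bash
python3 -m handwheel '[[[0,4,7],[3.2,0,0],0.05],[[0,8,11],[6.3,0,0],0.05],[[0,8,13.6],[6.3,0,0],0.05],[[0,8,13.6],[6.3,0,0],0.05]]' 90; python3 -c "
from h import *
p,r=cur();print(r.as_matrix().round(3),p)
P,Q=[p,r.as_matrix()]
g=P-11*Q[:,2]; z=lambda x:(g+Q@np.array([0,x-83,82]))
print('feet +54',z(54),'-18',z(-18))"
for d in 1 ; do python3 -m handwheel '[[[0,0.2,2],[0,0,0],0.05],[[0,0.4,4],[0,0,0],0.05],[[0,0.4,4],[0,0,0],0.05],[[0,0.4,4],[0,0,0],0.05]]'; done
```

```text
time_s: 16.58
tcp_pos: [0.4547, -0.1584, 0.2199]
tool_rot: [0.031, -0.597, 0.8, -0.042]
force: [0.6, 0.7, -4.0]
finger_gap: 0.011
grasp_force: 88.7
[[-0.285 -0.953  0.1  ]
 [-0.959  0.283 -0.031]
 [ 0.001 -0.105 -0.995]] [ 454.73985217 -158.36021087  219.8936379 ]
feet +54 [ 489.48714104 -168.7542468   152.31708921] -18 [ 558.12362696 -189.15761965  159.84936488]
time_s: 16.92
tcp_pos: [0.4562, -0.1588, 0.2158]
tool_rot: [0.031, -0.597, 0.8, -0.042]
force: [-0.0, -0.4, -4.3]
finger_gap: 0.0108
grasp_force: 88.7
```

```bash
python3 -m handwheel '[[[0,0.2,2],[0,0,0],0.05],[[0,0.4,4],[0,0,0],0.05],[[0,0.4,4],[0,0,0],0.05]]'; python3 -m handwheel '[[[0,0.2,1.5],[0,0,0],0.05],[[0,0.2,1.5],[0,0,0],0.05]]';python3 -m handwheel '[[[0,0.2,1.5],[0,0,0],0.05],[[0,0.2,1.5],[0,0,0],0.05]]'
```

```text
time_s: 17.17
tcp_pos: [0.4557, -0.1586, 0.2114]
tool_rot: [0.031, -0.597, 0.8, -0.042]
force: [-0.8, -0.4, -3.6]
finger_gap: 0.0109
grasp_force: 88.7
time_s: 17.33
tcp_pos: [0.4557, -0.1586, 0.2102]
tool_rot: [0.031, -0.597, 0.8, -0.043]
force: [0.5, 0.2, -3.2]
finger_gap: 0.0115
grasp_force: 88.8
time_s: 17.5
tcp_pos: [0.4558, -0.1586, 0.2089]
tool_rot: [0.031, -0.597, 0.8, -0.043]
force: [0.7, 0.9, -2.1]
finger_gap: 0.0108
grasp_force: 89.0
```

```bash
python3 -m handwheel '[[[0,0.2,1.5],[0,0,0],0.05],[[0,0.2,1.5],[0,0,0],0.05]]'; python3 -m handwheel '[[[0,0.2,1.5],[0,0,0],0.05],[[0,0.2,1.5],[0,0,0],0.05]]'
python3 - <<'E'
from h import *
print(status.get_state()['force'],status.get_state()['ft_torque'])
avg('tote_top_grip tote_top_center tote_top tote_full_center tote_full'.split(),n=1,cams=('side',))
P,r=cur(); Q=r.as_matrix(); g=P-11*Q[:,2]; print('exp ctr',g+Q@np.array([0,-83,34]))
o=[]
for q,hw,dy in(('top',28,25),('side',36,0)):
    p=shot(q,q+'_c1'); k=px(p,(np.array([544,-181+dy,160]))/1000); x,y=(k-hw).astype(int)
    o.append(cv2.resize(p['pixels'][y:y+2*hw,x:x+2*hw,::-1],(400,400),interpolation=cv2.INTER_CUBIC))
cv2.imwrite('pics/c1.png',cv2.convertScaleAbs(np.hstack(o),alpha=1.8))
E
```

```text
time_s: 17.67
tcp_pos: [0.4558, -0.1586, 0.2075]
tool_rot: [0.031, -0.597, 0.8, -0.043]
force: [0.6, 2.3, -1.6]
finger_gap: 0.0106
grasp_force: 89.3
time_s: 17.83
tcp_pos: [0.4558, -0.1586, 0.206]
tool_rot: [0.032, -0.597, 0.8, -0.043]
force: [-0.8, 1.9, 2.3]
finger_gap: 0.0108
grasp_force: 89.6
[-0.79287781  1.94083071  2.31151302] [0.30327255 0.31743777 0.1206282 ]
('tote_top_grip', 'side') 1 [ 453.1 -153.2  215.5] [0. 0. 0.]
('tote_top_center', 'side') 1 [ 539.4 -179.2  193.5] [0. 0. 0.]
('tote_top', 'side') 1 [ 541.5 -183.2  141.3] [0. 0. 0.]
('tote_full_center', 'side') 1 [ 542.2 -179.4  119.8] [0. 0. 0.]
('tote_full', 'side') 1 [ 539.8 -177.4   68.1] [0. 0. 0.]
exp ctr [ 537.2199399  -182.8356057   191.99935247]
```

View pics/c1.png

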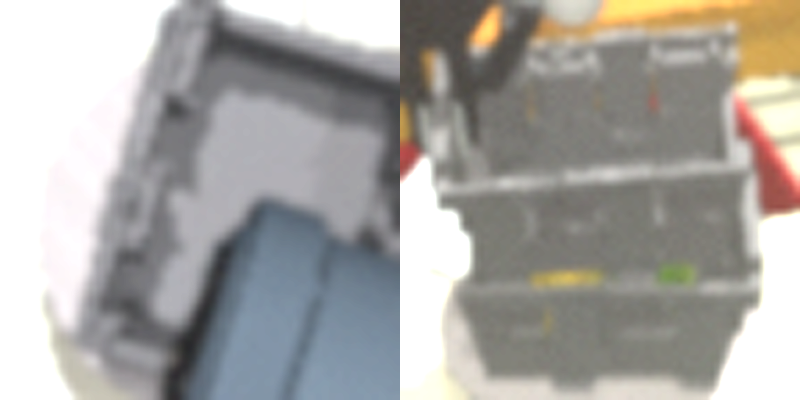

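The tote rests in contact. The force accounts for about 6 N carried by the pan, and the foot height of 138.4 mm matches seated feet on the sunk pan; feet on a rib would be 5 mm higher. The side view shows it nose-up over the rim line at y≈290. I take off the preload and release.

```bash
python3 -m handwheel '[[[0,-0.2,-1.5],[0,0,0],0.05],[[0,-0.2,-1.5],[0,0,0],0.05]]' 20; python3 -m handwheel '[[[0,0,0],[0,0,0],0.15],[[0,0,0],[0,0,0],0.2],[[0,0,0],[0,0,0],0.3],[[0,0,0],[0,0,0],0.4],[[0,0,0],[0,0,0],0.45],[[0,0,0],[0,0,0],0.45]]'
python3 - <<'E'
from h import *
avg('tote_top_grip tote_top_center tote_top tote_full_center tote_full tote_full_catch'.split(),n=2,cams=('side',))
E
```

```text
time_s: 18.4
tcp_pos: [0.4558, -0.1587, 0.2076]
tool_rot: [0.031, -0.597, 0.8, -0.043]
force: [0.9, 1.7, -1.4]
finger_gap: 0.0109
grasp_force: 89.3
time_s: 18.9
tcp_pos: [0.4557, -0.1587, 0.2074]
tool_rot: [0.031, -0.597, 0.8, -0.043]
force: [0.3, 0.2, 0.4]
finger_gap: 0.0384
grasp_force: 0.0
('tote_top_grip', 'side') 2 [ 456.  -152.8  217.5] [1.4 0.8 0.9]
('tote_top_center', 'side') 2 [ 539.2 -175.9  190.3] [2.1 0.8 1.3]
('tote_top', 'side') 2 [ 542.8 -181.2  143.6] [0.8 1.  1.2]
('tote_full_center', 'side') 2 [ 542.3 -180.5  116. ] [2.  2.  0.6]
('tote_full', 'side') 2 [ 542.5 -176.8   68.6] [1.  1.2 0.1]
('tote_full_catch', 'side') 2 [ 550.3 -181.9  165.9] [11.1  4.1 23.4]
```

```bash
python3 -m handwheel '[[[0,0,-10],[0,0,0],0.45],[[0,0,-30],[0,0,0],0.45],[[0,0,-60],[0,0,0],0.4],[[0,0,-90],[0,0,0],0.2],[[0,0,-110],[0,0,0],0],[[-80,0,-120],[-6.2,0,0],0],[[-120,0,-120],[-6.2,0,0],0],[[-160,0,-120],[-6.2,0,0],0],[[-160,0,-120],[-6.2,0,0],0]]'
python3 - <<'E'
from h import *
avg('tote_top_grip tote_top_center tote_top tote_full_center tote_full tote_full_catch'.split(),n=2)
for k in('l','r'):
  for c in('top','side'): print(k,c,find('tote_top_pad_'+k,shot(c),2))
c0=np.array([540,-181,189.5]); o=[]
for q in('top','side'):
    p=shot(q,q+'_r1'); k=px(p,np.array([544,-181,175])/1000); x,y=(k-34).astype(int)
    o.append(cv2.resize(p['pixels'][y:y+68,x:x+68,::-1],(400,400),interpolation=cv2.INTER_CUBIC))
cv2.imwrite('pics/r1.png',cv2.convertScaleAbs(np.hstack(o),alpha=1.6))
E
```

```text
time_s: 20.35
tcp_pos: [0.49, 0.0003, 0.3265]
tool_rot: [-0.001, -0.598, 0.802, 0.001]
force: [1.1, -1.1, -0.1]
finger_gap: -0.0002
grasp_force: 0.0
('tote_top_grip', 'top') 2 [ 452.  -152.6  223.2] [2.4 0.9 1. ]
('tote_top_center', 'top') 2 [ 538.3 -175.4  190.6] [0.4 0.5 0.8]
('tote_top', 'top') 1 [ 544.3 -181.6  145. ] [0. 0. 0.]
('tote_top_center', 'side') 2 [ 540.6 -178.   189.9] [1.9 1.1 2.9]
('tote_top', 'side') 2 [ 542.  -182.   142.7] [1.3 1.2 0.4]
('tote_full_center', 'side') 2 [ 543.  -181.9  131.3] [ 0.3  1.3 13.9]
('tote_full', 'side') 2 [ 541.7 -179.3   69.7] [0.8 0.8 0.9]
('tote_full_catch', 'side') 2 [ 557.6 -184.   139.6] [0.4 0.2 1. ]
('tote_top_grip', 'side') 1 [ 457.2 -151.2  215.4] [0. 0. 0.]
l top [([570.9, -120.8, 233.2], 0.93), ([535.2, -246.8, 227.8], 0.89)]
l side [([566.8, -117.2, 232.8], 0.88), ([532.9, -248.2, 232.0], 0.87)]
r top [([535.5, -246.8, 231.5], 0.69), ([572.6, -118.9, 234.6], 0.59)]
r side [([569.5, -117.0, 235.4], 0.83), ([533.2, -250.1, 231.4], 0.8)]
```

View pics/r1.png

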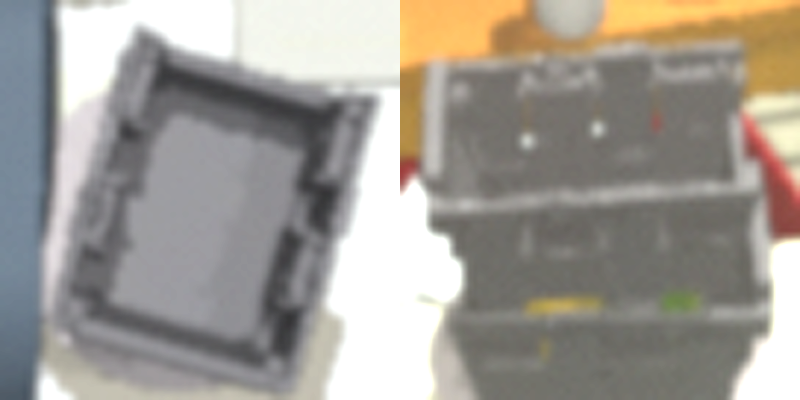

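The release is good: the tote stands nose-up on the catches, its near rim rising from (430,205) to (765,185). The pads come out 135 mm apart at z≈232, as they should. Allowing for the roughly 3.6 mm camera bias in y, pad_r is at (570,-123) and pad_l at (532,-250).

Run:
```python
from h import *
Rt=toolR(163.6,0)
row([570,-123,300],Rt); row([570,-123,248],Rt)
```

```text
shift [  93.3 -112.2   26.4] turn [ 0.13 -0.05 -0.16] time 22.25
shift [  93.3 -112.3   78.4] turn [ 0.13 -0.05 -0.16] time 22.25
```

```bash
python3 -m handwheel '[[[23,-28,0],[0,0,0],0],[[47,-56,5],[0,0,0],0],[[70,-84,15],[0,0,0],0],[[93,-112,30],[0,0,0],0],[[93,-112,50],[0,0,0],0],[[93,-112,70],[0,0,0],0],[[93,-112,78],[0,0,0],0],[[93,-112,78],[0,0,0],0],[[93,-112,78],[0,0,0],0]]'
for i in 1 2 3; do python3 -c "
from h import *
s=status.get_state();print(s['force'].round(2),(s['tcp_pos']*1000).round(1))"; done
python3 -m handwheel '[[[0,0,3],[0,0,0],0],[[0,0,6],[0,0,0],0],[[0,0,6],[0,0,0],0]]'
python3 -m handwheel '[[[0,0,1.5],[0,0,0],0],[[0,0,3],[0,0,0],0],[[0,0,3],[0,0,0],0]]'
python3 -m handwheel '[[[0,0,1],[0,0,0],0],[[0,0,2],[0,0,0],0],[[0,0,2],[0,0,0],0]]'
```

```text
time_s: 23.0
tcp_pos: [0.5697, -0.1224, 0.249]
tool_rot: [-0.001, -0.598, 0.801, 0.001]
force: [0.1, -1.0, -0.1]
finger_gap: -0.0001
grasp_force: 0.0
[ 0.14 -0.98 -0.13] [ 569.7 -122.4  249. ]
[ 0.14 -0.98 -0.13] [ 569.7 -122.4  249. ]
[ 0.14 -0.98 -0.13] [ 569.7 -122.4  249. ]
time_s: 23.25
tcp_pos: [0.5699, -0.1224, 0.2429]
tool_rot: [-0.001, -0.598, 0.801, 0.0]
force: [0.4, -0.2, 0.1]
finger_gap: 0.0
grasp_force: 0.0
time_s: 23.5
tcp_pos: [0.5698, -0.1226, 0.2394]
tool_rot: [-0.001, -0.598, 0.802, 0.001]
force: [1.3, -0.2, 0.5]
finger_gap: -0.0
grasp_force: 0.3
time_s: 23.75
tcp_pos: [0.57, -0.1227, 0.2375]
tool_rot: [-0.001, -0.598, 0.802, 0.001]
force: [1.1, 0.2, 3.4]
finger_gap: -0.0002
grasp_force: 1.2
```

```bash
for i in 1 2; do python3 -m handwheel '[[[0,0,1],[0,0,0],0],[[0,0,1],[0,0,0],0]]' | sed -n '1,2p;4p'; done; python3 -m handwheel '[[[0,0,1],[0,0,0],0],[[0,0,1],[0,0,0],0]]' | sed -n '1,2p;4p'
```

```text
time_s: 23.92
tcp_pos: [0.5701, -0.1227, 0.2366]
force: [1.2, 0.1, 3.3]
time_s: 24.08
tcp_pos: [0.5702, -0.1227, 0.2356]
force: [1.7, 0.8, 3.9]
time_s: 24.25
tcp_pos: [0.5702, -0.1227, 0.2346]
force: [3.0, 0.2, 3.8]
```

```bash
for i in 1 2 3; do python3 -m handwheel '[[[0,0,1],[0,0,0],0],[[0,0,1],[0,0,0],0]]' | sed -n '1,2p;4p'; done
```

```text
time_s: 24.42
tcp_pos: [0.5703, -0.1226, 0.2337]
force: [3.4, 0.6, 5.7]
time_s: 24.58
tcp_pos: [0.5704, -0.1226, 0.2329]
force: [3.7, 0.8, 6.7]
time_s: 24.75
tcp_pos: [0.5706, -0.1226, 0.232]
force: [3.2, 2.2, 6.1]
```

```bash
for i in 1 2 3 4; do python3 -m handwheel '[[[0,0,1],[0,0,0],0],[[0,0,1],[0,0,0],0]]' | sed -n '2p;4p'; done
```

```text
tcp_pos: [0.5697, -0.1226, 0.2304]
force: [-0.4, 0.5, 0.5]
tcp_pos: [0.5696, -0.1225, 0.2291]
force: [1.3, 0.5, 4.1]
tcp_pos: [0.5697, -0.1226, 0.2283]
force: [0.7, 1.6, 4.2]
tcp_pos: [0.5697, -0.1226, 0.2275]
force: [0.2, 2.2, 6.0]
```

The right side snapped: the force fell from 6.7 to 0.5 N and then rebuilt at the home height. A little more pressure to be sure, then the left pad.

```bash
for i in 1 2; do python3 -m handwheel '[[[0,0,1.3],[0,0,0],0],[[0,0,1.3],[0,0,0],0]]' | sed -n '2p;4p'; done; python3 -m handwheel '[[[0,0,-15],[0,0,0],0],[[0,0,-45],[0,0,0],0],[[0,0,-75],[0,0,0],0],[[0,0,-75],[0,0,0],0]]'|sed -n 1,4p
python3 - <<'E'
from h import *
Rt=toolR(163.6,0); row([531.5,-250.5,258],Rt); row([531.5,-250.5,245],Rt)
p=shot('side');print(find('tote_top_pad_l',p,2),find('tote_top_center',p)); p=shot('top');print(find('tote_top_pad_l',p,2))
E
```

```text
tcp_pos: [0.5697, -0.1226, 0.2263]
force: [1.6, 2.3, 6.4]
tcp_pos: [0.5698, -0.1225, 0.2252]
force: [0.1, 1.1, 8.2]
time_s: 26.08
tcp_pos: [0.5708, -0.1231, 0.3046]
tool_rot: [0.001, -0.598, 0.802, -0.002]
force: [-1.1, -0.1, -0.2]
shift [133.3   1.5  46.8] turn [-0.18 -0.06 -0.17] time 26.0833
shift [133.2   1.6  59.8] turn [-0.18 -0.06 -0.17] time 26.0833
[([577.5, -115.8, 224.1], 0.93), ([540.8, -245.7, 227.7], 0.83)] [([542.6, -173.5, 187.5], 0.89)]
[]
```

```bash
python3 -m handwheel '[[[35,-1,0],[0,0,0],0],[[70,-2,0],[0,0,0],0],[[105,-2,5],[0,0,0],0],[[133,-2.5,20],[0,0,0],0],[[133,-2.5,45],[0,0,0],0],[[133,-2.5,58],[0,0,0],0],[[133,-2.5,58],[0,0,0],0]]'|sed -n 1,4p
for i in 1 2 3 4 5; do python3 -m handwheel '[[[0,0,2],[0,0,0],0],[[0,0,2],[0,0,0],0]]' | sed -n '2p;4p'; done
```

```text
time_s: 26.92
tcp_pos: [0.5321, -0.2508, 0.2377]
tool_rot: [-0.003, -0.597, 0.802, 0.004]
force: [-0.2, 0.7, -0.4]
tcp_pos: [0.5343, -0.2506, 0.24]
force: [-0.6, 0.7, -0.1]
tcp_pos: [0.5347, -0.2506, 0.2385]
force: [0.6, -0.1, -0.0]
tcp_pos: [0.5344, -0.2507, 0.236]
force: [1.1, 0.1, 0.1]
tcp_pos: [0.5343, -0.2508, 0.2337]
force: [-0.3, 0.2, -0.5]
tcp_pos: [0.5342, -0.2509, 0.2317]
force: [0.8, -0.1, 1.7]
```

```bash
for i in 1 2 3 4; do python3 -m handwheel '[[[0,0,1],[0,0,0],0],[[0,0,1],[0,0,0],0]]' | sed -n '2p;4p'; done
```

```text
tcp_pos: [0.5343, -0.2509, 0.2309]
force: [-0.8, -0.2, 1.2]
tcp_pos: [0.5343, -0.2509, 0.23]
force: [-0.8, -0.0, 2.4]
tcp_pos: [0.5343, -0.2509, 0.2291]
force: [-1.7, -0.7, 4.8]
tcp_pos: [0.5343, -0.2509, 0.2281]
force: [-0.8, -0.4, 6.0]
```

```bash
for i in 1 2 3; do python3 -m handwheel '[[[0,0,1],[0,0,0],0],[[0,0,1],[0,0,0],0]]' | sed -n '2p;4p'; done
```

```text
tcp_pos: [0.5343, -0.251, 0.2272]
force: [-1.6, 0.4, 7.2]
tcp_pos: [0.5344, -0.251, 0.2264]
force: [-1.4, 0.2, 6.8]
tcp_pos: [0.5344, -0.251, 0.2256]
force: [-1.8, 0.4, 9.3]
```

Under load both pads end at about the same height (225.6 and 225.2 mm), which is home. I retreat and verify.

```bash
python3 -m handwheel '[[[0,0,-15],[0,0,0],0],[[0,0,-45],[0,0,0],0],[[0,0,-80],[0,0,0],0],[[-40,0,-110],[0,0,0],0],[[-80,0,-120],[0,0,0],0],[[-120,0,-120],[0,0,0],0],[[-160,0,-120],[0,0,0],0],[[-200,20,-120],[0,0,0],0],[[-240,40,-120],[0,0,0],0],[[-240,40,-120],[0,0,0],0]]'|sed -n 1,4p
python3 - <<'E'
from h import *
avg('tote_top_grip tote_top_center tote_top tote_full_center tote_full'.split(),n=2)
for c in('top','side')*2: print(c,find('tote_top_pad_l',shot(c),2))
o=[]
for q in('top','side'):
    p=shot(q,q+'_f1'); k=px(p,np.array([544,-181,165])/1000); x,y=(k-34).astype(int)
    o.append(cv2.resize(p['pixels'][y:y+68,x:x+68,::-1],(400,400),interpolation=cv2.INTER_CUBIC))
cv2.imwrite('pics/f1.png',cv2.convertScaleAbs(np.hstack(o),alpha=1.6))
E
```

```text
time_s: 29.75
tcp_pos: [0.5637, -0.0044, 0.3446]
tool_rot: [-0.001, -0.599, 0.8, 0.002]
force: [0.7, 0.1, 1.1]
('tote_top_grip', 'top') 2 [ 459.2 -155.7  224.6] [0.9 0.  0.6]
('tote_top_center', 'top') 2 [ 542.7 -175.2  185.7] [0.9 0.1 0.2]
('tote_top', 'top') 2 [ 545.5 -179.2  139.7] [0.9 1.2 0. ]
('tote_top_grip', 'side') 2 [ 461.9 -156.4  220.2] [0.3 0.2 0.5]
('tote_top_center', 'side') 2 [ 544.9 -180.1  186.2] [1.8 0.5 0.8]
('tote_top', 'side') 2 [ 542.5 -181.   139.8] [1.3 1.  1.8]
('tote_full_center', 'side') 2 [ 542.8 -180.5  117.6] [0.8 0.4 0.5]
('tote_full', 'side') 2 [ 542.2 -177.6   68.9] [1.  0.3 2.1]
top [([542.7, -251.7, 221.6], 0.88), ([577.4, -116.8, 225.4], 0.6)]
side [([577.2, -116.0, 223.0], 0.86), ([540.7, -248.1, 223.2], 0.56)]
top [([543.5, -247.1, 223.3], 0.73), ([580.8, -120.3, 226.5], 0.56)]
side [([539.3, -249.9, 222.6], 0.79), ([576.8, -119.2, 229.3], 0.7)]
```

View pics/f1.png

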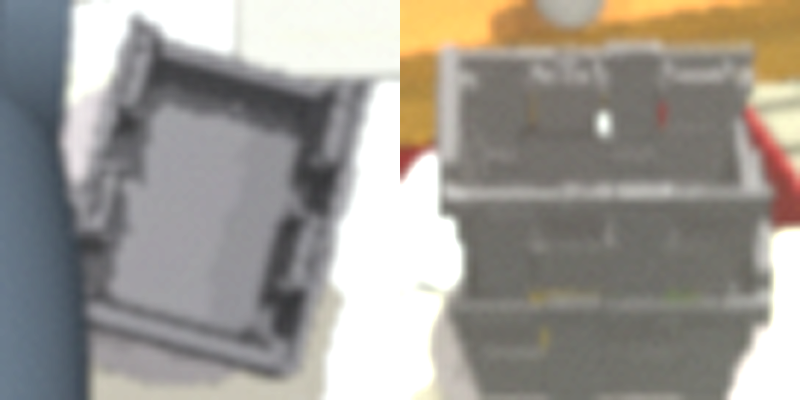

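Both pads now read the home height (about 224 mm) and the rim is level in the side view (y≈192 across). There is plenty of time, so I re-press both pads briefly to be sure both catches are fully home.

Run:
```python
from h import *
row([575,-123,240],toolR(163.6,0))
```

```text
shift [105.9 -42.6 104.8] turn [ 0.14 -0.05 -0.15] time 31.45
```

```bash
python3 -m handwheel '[[[35,-14,0],[0,0,0],0],[[70,-28,0],[0,0,0],0],[[106,-42.5,20],[0,0,0],0],[[106,-42.5,50],[0,0,0],0],[[106,-42.5,80],[0,0,0],0],[[106,-42.5,100],[0,0,0],0],[[106,-42.5,104],[0,0,0],0],[[106,-42.5,104],[0,0,0],0]]'|sed -n 1,4p
for i in 1 2 3 4; do python3 -m handwheel '[[[0,0,2],[0,0,0],0],[[0,0,2],[0,0,0],0]]' | sed -n '2p;4p'; done
for i in 1 2 3 4 5; do python3 -m handwheel '[[[0,0,1.2],[0,0,0],0],[[0,0,1.2],[0,0,0],0]]' | sed -n '2p;4p'; done
```

```text
time_s: 32.12
tcp_pos: [0.5742, -0.123, 0.2398]
tool_rot: [-0.002, -0.598, 0.802, 0.002]
force: [0.2, -0.9, 0.4]
tcp_pos: [0.5757, -0.1231, 0.2402]
force: [0.1, -0.1, 0.8]
tcp_pos: [0.5753, -0.123, 0.2376]
force: [-0.0, 0.6, -0.8]
tcp_pos: [0.5749, -0.123, 0.2349]
force: [0.2, -0.1, -1.1]
tcp_pos: [0.5747, -0.1231, 0.2326]
force: [-0.0, 0.1, -0.6]
tcp_pos: [0.5749, -0.1231, 0.2315]
force: [-0.1, 0.0, 1.6]
tcp_pos: [0.5749, -0.1232, 0.2304]
force: [0.3, 0.6, 3.4]
tcp_pos: [0.5749, -0.1231, 0.2293]
force: [-0.1, 0.9, 3.4]
tcp_pos: [0.575, -0.1231, 0.2282]
force: [-0.9, 0.3, 6.0]
tcp_pos: [0.575, -0.1231, 0.2272]
force: [-1.8, 0.8, 6.6]
```

Contact again comes at about 232 mm, the same as on the left. One more step to about 9 N, then I withdraw clear and hand the job in.

```bash
python3 -m handwheel '[[[0,0,1.5],[0,0,0],0],[[0,0,2.5],[0,0,0],0],[[0,0,2.5],[0,0,0],0]]' | sed -n '2p;4p'; python3 -m handwheel '[[[0,0,-15],[0,0,0],0],[[0,0,-45],[0,0,0],0],[[0,0,-80],[0,0,0],0],[[-40,0,-110],[0,0,0],0],[[-80,0,-120],[0,0,0],0],[[-120,0,-120],[0,0,0],0],[[-160,0,-120],[0,0,0],0],[[-160,0,-120],[0,0,0],0]]'|sed -n 1,4p
python3 - <<'E'
from h import *
for c in('top','side')*2: p=shot(c); print(c,find('tote_top_pad_l',p,2),find('tote_top',p),find('tote_full',p))
for q in('pepper_mill','spice_b','tape_roll'): print(find(q,p))
E
```

```text
tcp_pos: [0.575, -0.1231, 0.2251]
force: [-1.1, 1.2, 9.4]
time_s: 34.53
tcp_pos: [0.6221, 0.036, 0.3433]
tool_rot: [-0.001, -0.6, 0.8, 0.001]
force: [-0.8, -0.3, -0.1]
top [([579.4, -119.8, 226.6], 0.79), ([543.2, -249.5, 220.9], 0.6)] [([545.8, -181.5, 140.6], 0.81)] []
side [([542.0, -181.1, 138.6], 0.67), ([578.1, -119.1, 227.9], 0.65)] [([539.8, -180.0, 137.0], 0.67)] [([540.1, -179.5, 69.3], 0.61)]
top [([577.0, -119.5, 227.9], 0.79), ([544.2, -248.8, 223.2], 0.77)] [([542.6, -178.6, 140.8], 0.77)] [([371.8, -427.4, -4.2], 0.58)]
side [([575.3, -116.4, 226.7], 0.74), ([459.4, 346.9, 73.1], 0.34)] [([539.6, -181.5, 138.1], 0.9)] [([540.5, -177.3, 70.3], 0.6)]
[([436.7, -438.4, -4.0], 0.85)]
[([374.5, -428.1, -5.7], 0.58)]
[([338.7, -297.3, 0.4], 0.66)]
```

```bash
python3 -c "
from workcell import manip
print(manip.finish_job())"
```

```text
the job is handed in; nothing more can be done
None
```

The empty tote is stacked end for end on the full tote and the job is handed in; the hand-in returned no verdict. Both pads were pressed to about 9 N and came home at the same height. I felt only the right catch snap; the left was already at home height when I pressed it, so its catch is judged by height alone.

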